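# Hold a try square in the corner of a post bracket

## Task

Pick the tall L-shaped try square out of the parts bin and stand it upright on the bracket's base plate, its long foot flat on the plate and its back flush against the flat face of the upright post, midway across it. Press it firmly down and into that corner so that it is seated and square on both faces, and finish while still gripping and pressing it there: do not let go. Leave the other parts where they are.

Things in the scene. Friction and masses are not known exactly. Their poses are not given: they have to be found in the camera images.
- try_square: Loose plain steel L-shaped try square, 0.35 kg, standing in the bin on its foot: foot 100 (x) x 26 (y) x 16 mm high; blade 36 (x) x 8 mm thick (y) at the foot's +x end, up to 120 mm above the underside, its back flush with the foot's end (x = +50). Origin: centre of the underside; x towards the back, z up. All else in the bin is under 65 mm tall
- grip (a point): On the try square: centre of the blade's width and thickness, 95 mm above the foot's underside (32 mm along x from the square's origin): pinch the blade here across its 8 mm thickness (the square's y), from above
- heel (a point): On the try square: bottom edge of the back, middle of the width (x = +50 mm, z = 0)
- toe (a point): On the try square: bottom edge of the foot's other end (x = -50 mm, z = 0)
- back (a point): On the try square: point of the blade's back face 70 mm above the underside (x = +50 mm)
- bracket: Post bracket, fixed firmly to the table (its yaw and place vary): holds the base plate and the post. Origin: on the table under the plate's centre; x towards the post, z up
- base_plate: The bracket's aluminium plate, 160 (x) x 140 (y) mm, top face 13 mm above the table, same frame as the bracket
- post: The bracket's upright steel post, 28 (x) x 50 (y) mm, 75 mm tall above the plate. Its flat contact face looks to the bracket's -x, at x = +45 mm. A low lug stands at either side of the post, set behind that face. Frame as the bracket
- corner (a point): Middle of the inside corner where the post's face meets the plate's top (bracket x = +45 mm, y = 0, 13 mm above the table); x points into the post, z up. Seated, the square's heel lies here, its x along this x
- bin: Fixed open grey bin, 140 (x) x 220 (y) mm outside, walls 40 mm high and 4 mm thick, floor 4 mm; the square stands in one of three columns along its y, roughly along its x. Origin: centre of the underside
- tee_rest: Loose low steel rest in the bin, like an upturned T: foot 90 x 26 x 16 mm with a 30 mm wide blade in the middle, 58 mm tall. Not to be taken. Origin: centre of the underside
- hex_key: Loose hexagon key lying in the bin, 76 x 29 x 6 mm. Not to be taken
- stub_c: Loose small stepped round stub, 21 mm across, 23 mm tall, standing on the base plate near its -x, +y corner, about 55 mm and 52 mm from the plate's centre. Leave it. Origin: centre of its underside

How it is judged:
By the outcome, as a careful person would: the job done as asked, in the order asked, and still so for the second after the job is handed in, while the arm keeps its last pose, push and grip.
It also fails if it takes over 42 s, if anything falls off the work surface, if the arm or the gripper's body presses on something with over 40 N, if the wrist force passes 120 N, or if a joint passes its speed limit or range.

## Robot

A 6-joint arm with a two-finger parallel gripper is mounted at the origin on a cart in front of the work surface, level with it; the furniture and walls round the work are solid. World frame = base frame: x ahead of the robot, y to its left, z up, the work surface at z = 0. Lengths are in mm, angles in rad, forces in N, time in s.
With the tool pointing down it reaches from about 350 to 775 mm from the base axis. Payload 7.3 kg.
Tool frame: the origin (TCP) lies midway between the tips of the shut fingers; the grasp point (between the pads) lies 19 mm behind it; z points along the fingers, y is the line along which they close (so a half turn about z gives the same grasp; the last joint's range is limited). The gripper opens to 92 mm and grips with 3 to 60 N. Pads are 19 mm wide; open, the fingers measure 130 mm over their backs; the gripper's body (75 mm by 190 mm) begins 47 mm behind the grasp point.
Start: joints at [1.01, 0.342, 1.524, -0, 1.275, -0.146], TCP at [211.567, 480.504, 226.741] pointing down, gripper open.
Joint ranges: [-2.53, 2.53], [-0.77, 2.02], [0.04, 2.7], [-1, 4.14], [0.28, 2.66], [-3.11, 3.11]. Speed limits (rad/s): [2.57, 2.57, 3.14, 3.14, 3.14, 3.14].

## Interface

Orientations are given as [roll, pitch, yaw] about the fixed x, y, z axes, in that order (R = Rz(yaw) Ry(pitch) Rx(roll)).
In Python, from plant import * gives the robot as it stands.
- The arm moves only by the tool step_arm, never from a script. Its argument "deltas" is one flat list of numbers, 5 for each row, row after row: the shift along the world's x, y, z in mm, then the turn about the world's z in degrees, then the finger opening in mm, from 0 to 91.8. In form: [tx, ty, tz, turn, gripper, tx, ty, tz, turn, gripper, ...]. A call has exactly 10 rows; each row shifts and turns the commanded pose from where the row before left it; what a row does not reach is not made up. A row lasts 1/8 s, in which the tool goes at most 62.5 mm and 10.7 degrees, less where a joint would pass 70% of its speed; a pose out of reach is approached as far as the arm can. A call is refused whole if a number of a shift passes 62.5 or a number of a turn 10.7, either way. A call with a gripper value outside its range is refused whole. The fingers move at their own pace and stop on an object; the grip force is fixed at half the most. Time passes only in rows, so rows that do not move let the fingers close, or fill a call up. It gives the time, the measured TCP pose, the force, the opening and the grip force at its end, in the units of the state.
- get_obs(): the state, without advancing time (a new reading comes with each control period).
- capture(name): name is "side" or "top" or "wrist"; returns the picture (400x640x3 uint8, red, green, blue); there is no depth.
- camera_params(name): a dict with "mtx" (3x3 intrinsics, pixels), "rvec" (rotation vector, rad) and "tvec" (3), from world to camera coordinates, as OpenCV has them. Camera axes: x right, y down, z forward; pixel columns grow to the right and rows downward; lengths in mm; the calibration is good to about 2 mm. The wrist camera is an equidistant fisheye: a pixel r from the principal point sees the ray r / f radians off the axis. A picture is of the moment at which its call begins: read the wrist's pose just before it. camera_params takes no time and is no camera call; for the wrist camera it gives the pose at the moment of the call.
- close_job(): hands the job in; it is judged then, once.
The state is a dict: "time": time; "joint_positions": joint angles; "dq": joint speeds; "tau": joint torques, N m; "tool_pos": TCP position; "tcp_rot": TCP orientation; "contact_force": force on the tool from outside, world axes, zero at the start; "moment": the same for the moment, N m; "grip_width": finger opening in mm; "finger_force": force on a finger pad.
Only numpy, scipy, OpenCV 4.12 (cv2) and the standard library are available. Lean on these libraries where they do the work, as an engineer would, in place of code of your own. Each camera call takes 0.05 s, during which the arm holds its last target. There are 200 camera calls.

## Working session

There is one attempt and no reset: what is moved stays moved. The work goes in short steps, Python scripts to look and compute and a tool call to move; the robot and the scene stay as the last step left them, time stands still between calls to the robot, and variables do not carry over. Pictures are saved under pics/ and viewed, at most 10 in all, crops included, and the job is handed in when it is done.

Besides the shell and the picture viewer there is one more tool, called by a JSON object that holds its "fn" and its "kwargs", one argument or row to a line. step_arm: Moves the arm, as the interface text tells. Its arguments: {"type":"object","properties":{"deltas":{"type":"array","items":{"type":"number"}}},"required":["deltas"]}

```bash
mkdir -p pics; ls
cat > h.py <<'E'
from plant import *
import numpy as np, cv2
def snap(n,f):
    p=camera_params(n); im=capture(n); cv2.imwrite('pics/'+f,cv2.cvtColor(im,cv2.COLOR_RGB2BGR))
    np.savez('pics/'+f[:-4]+'.npz',im=im,**{k:np.array(p[k]) for k in('mtx','rvec','tvec')}); return im,p
def ray(p,uv,fish=False):
    K=np.array(p['mtx'],float);R=cv2.Rodrigues(np.array(p['rvec'],float))[0];t=np.array(p['tvec'],float).ravel()
    x=(uv[0]-K[0,2])/K[0,0];y=(uv[1]-K[1,2])/K[1,1]
    if fish:
        r=np.hypot(x,y); d=np.array([x/r*np.sin(r),y/r*np.sin(r),np.cos(r)]) if r>0 else np.array([0,0,1.])
    else: d=np.array([x,y,1.])
    d=R.T@d; return -R.T@t,d/np.linalg.norm(d)
def plane(p,uv,z,fish=False):
    c,d=ray(p,uv,fish); return c+d*(z-c[2])/d[2]
def proj(p,X,fish=False):
    K=np.array(p['mtx'],float);R=cv2.Rodrigues(np.array(p['rvec'],float))[0];t=np.array(p['tvec'],float).ravel()
    c=R@np.array(X,float)+t
    if fish:
        a=np.arctan2(np.hypot(c[0],c[1]),c[2]);s=a/max(np.hypot(c[0],c[1]),1e-9);x,y=c[0]*s,c[1]*s
    else: x,y=c[:2]/c[2]
    return np.array([K[0,0]*x+K[0,2],K[1,1]*y+K[1,2]])
def tri(rs):
    A=0;b=0
    for c,d in rs:
        M=np.eye(3)-np.outer(d,d);A=A+M;b=b+M@c
    X=np.linalg.solve(A,b); return X,[np.linalg.norm((np.eye(3)-np.outer(d,d))@(X-c)) for c,d in rs]
E
python3 - <<'E'
from h import *
for n in('top','side','wrist'):
    im,p=snap(n,n+'0.png'); print(n,p['mtx'],-cv2.Rodrigues(np.array(p['rvec'],float))[0].T@np.array(p['tvec']).ravel())
print(get_obs())
E
```

```text
pics
top [[459.19844013   0.         326.45081994]
 [  0.         459.19844013 197.71816144]
 [  0.           0.           1.        ]] [ 268.42742993   73.09879002 1156.46179298]
side [[498.16407965   0.         308.72563535]
 [  0.         498.16407965 203.06575744]
 [  0.           0.           1.        ]] [ 187.29541272 -751.28824834  406.64789119]
wrist [[309.70691629   0.         321.08298381]
 [  0.         309.70691629 202.70481839]
 [  0.           0.           1.        ]] [150.74817149 506.4909922  384.171842  ]
{'time': 0.15, 'joint_positions': array([ 1.01001025e+00,  3.42552198e-01,  1.52474354e+00, -4.79783398e-05,
        1.27541861e+00, -1.46000490e-01]), 'dq': array([-1.76024667e-03, -2.36447349e-04, -2.69257531e-03, -1.66210161e-03,
       -1.47222938e-03, -1.35878885e-05]), 'tau': array([ 7.51941407e-04, -4.31473339e+01, -2.44353247e+01,  7.18526775e-02,
        5.37953025e-02, -8.58043313e-05]), 'tool_pos': array([211.41003661, 480.23751438, 226.22892851]), 'tcp_rot': array([-3.14047622e+00, -1.17789354e-04,  2.72682099e+00]), 'contact_force': array([0.45267325, 0.63308023, 0.05497773]), 'moment': array([-0.07036508, -0.02638428,  0.01659917]), 'finger_force': 0.0, 'grip_width': 91.58653150793452}
```

View pics/top0.png

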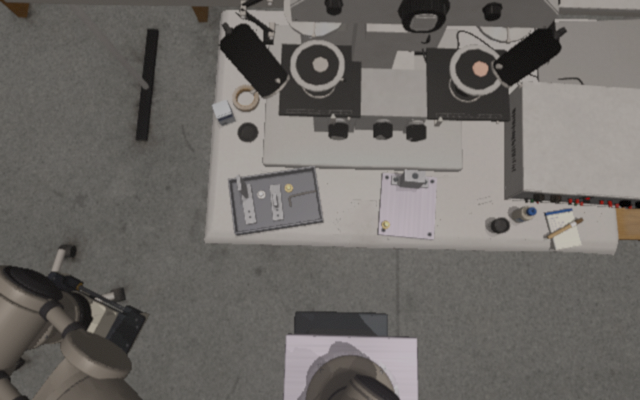

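View pics/side0.png

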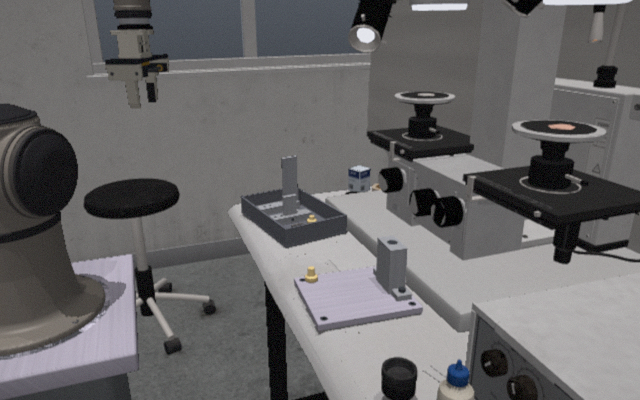

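View pics/wrist0.png

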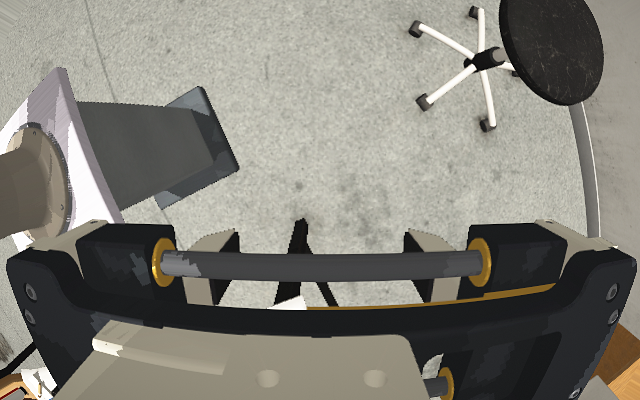

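The top view shows the bin at about (277,201), with the square in its left column, its foot running from (250,220) to (240,180) and its blade near (240,185). The plate is at (408,207) and the post at (411,178). The side view shows the blade top at (289,157) and the post top at (391,243). The wrist camera sees only floor.

Run:
```python
from h import *
t=dict(np.load('pics/top0.npz')); s=dict(np.load('pics/side0.npz'))
for n,uv,z in(('bin',(277,201),40),('sqbladetop',(240,181),120),('post',(411,174),88),('plate',(408,207),13)): print(n,plane(t,uv,z))
a=cv2.resize(t['im'][150:250,225:335],None,fx=4,fy=4,interpolation=cv2.INTER_CUBIC)
b=cv2.resize(t['im'][150:250,365:455],None,fx=4,fy=4,interpolation=cv2.INTER_CUBIC)
im=np.hstack([a,b]); cv2.imwrite('pics/topcrop.png',im[:,:,::-1])
a=cv2.resize(s['im'][145:245,235:350],None,fx=3,fy=3,interpolation=cv2.INTER_CUBIC)
b=cv2.resize(s['im'][230:330,290:425],None,fx=3,fy=3,interpolation=cv2.INTER_CUBIC)
cv2.imwrite('pics/sidecrop.png',np.hstack([a,b])[:,:,::-1])
```

```text
bin [469.06001233 192.87490831  40.        ]
sqbladetop [499.39083927 271.80218    120.        ]
post [ 534.46095386 -129.89935058   88.        ]
plate [ 467.12875692 -135.74104317   13.        ]
```

View pics/topcrop.png

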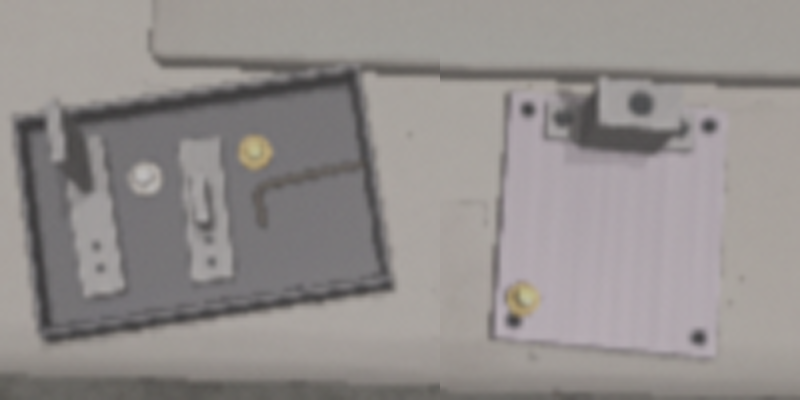

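Zoomed top view: the square's foot runs from crop (105,290) up to (85,140), with the blade leaning out to its top at (55,110). The bracket is yawed slightly clockwise, with the post's top at (640,100) and a lug at either side of it. I'll measure with the wrist camera next.

Run:
```python
from h import *
from scipy.spatial.transform import Rotation as Ro
o=get_obs();p=camera_params('wrist')
Rt=Ro.from_euler('xyz',o['tcp_rot']).as_matrix();Rc=cv2.Rodrigues(np.array(p['rvec'],float))[0]
c=-Rc.T@np.array(p['tvec'],float).ravel()
print('cam in tool',Rt.T@(c-o['tool_pos'])); print('cam axes in tool',(Rt.T@Rc.T).round(3))
# what would be seen from view pose
def P(tcp,psi):
    R=Ro.from_euler('xyz',[np.pi,0,psi]).as_matrix(); C=(Rt.T@Rc.T); Rn=(R@C).T; cc=np.array(tcp)+R@(Rt.T@(c-o['tool_pos']))
    return dict(mtx=p['mtx'],rvec=cv2.Rodrigues(Rn)[0],tvec=-Rn@cc)
for tcp in([440,260,300],[470,260,300],[480,200,300],[480,260,240]):
    q=P(tcp,np.radians(188)); print(tcp,proj(q,[499,272,120],True).round(),proj(q,[420,258,20],True).round(),proj(q,[469,193,40],True).round())
for tcp in([440,-130,300],[470,-130,260]):
    q=P(tcp,np.radians(177)); print(tcp,proj(q,[534,-130,88],True).round(),proj(q,[510,-130,13],True).round(),proj(q,[400,-130,13],True).round())
```

```text
cam in tool [  66.11251841   -0.56636863 -158.0254775 ]
cam axes in tool [[-0.    -0.97  -0.244]
 [ 1.    -0.    -0.   ]
 [ 0.    -0.244  0.97 ]]
[440, 260, 300] [325. 237.] [322. 159.] [271. 189.]
[470, 260, 300] [329. 212.] [325. 138.] [273. 168.]
[480, 200, 300] [381. 211.] [368. 137.] [318. 166.]
[480, 260, 240] [332. 220.] [327. 132.] [266. 166.]
[440, -130, 300] [325. 253.] [324. 218.] [320. 144.]
[470, -130, 260] [325. 243.] [323. 206.] [319. 123.]
```

{"fn": "step_arm", "kwargs": {
  "deltas": [28, -24, 4, 3.2, 91, 28, -24, 4, 3.2, 91, 28, -24, 4, 3.2, 91, 28, -24, 4, 3.2, 91, 28, -24, 4, 3.2, 91, 28, -24, 4, 3.2, 91, 28, -24, 4, 3.2, 91, 28, -24, 4, 3.2, 91, 28, -24, 4, 3.2, 91, 28, -24, 4, 3.2, 91]
}}

```text
time: 1.4
tool_pos: [492.3, 239.6, 266.6]
tcp_rot: [3.141, -0.001, -2.996]
contact_force: [0.5, -0.5, 0.1]
grip_width: 91.2
finger_force: 0.0
```

Run:
```python
from h import *
o=get_obs();print(o['time'],o['tool_pos'],np.degrees(o['tcp_rot']),abs(o['dq']).max())
im,p=snap('wrist','w1.png')
cv2.imwrite('pics/w1c.png',cv2.resize(im[70:270,190:430],None,fx=3,fy=3,interpolation=cv2.INTER_CUBIC)[:,:,::-1])
```

```text
1.4 [492.28027788 239.60036196 266.56854448] [ 1.79993074e+02 -3.46441573e-02 -1.71665942e+02] 0.9162564186126427
```

View pics/w1c.png

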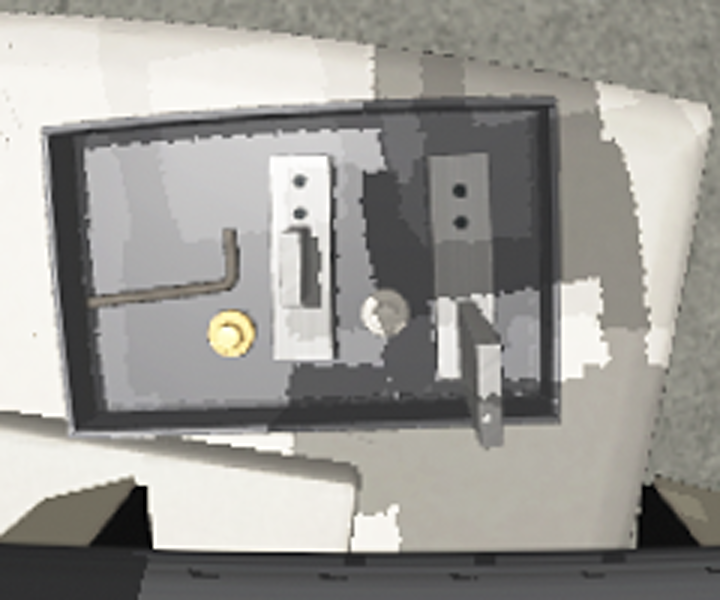

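The wrist view shows the square at right. In the crop, the blade's top face spans (478–500, 345) to (481–503, 445) and the foot's top end corners are at (430,155) and (488,155). Next I'll take a second view from directly in line.

{"fn": "step_arm", "kwargs": {
  "deltas": [3, 7, -3, 0, 91, 3, 7, -3, 0, 91, 3, 7, -3, 0, 91, 3, 7, -3, 0, 91, 3, 7, -3, 0, 91, 0, 0, 0, 0, 91, 0, 0, 0, 0, 91, 0, 0, 0, 0, 91, 0, 0, 0, 0, 91, 0, 0, 0, 0, 91]
}}

```text
time: 2.7
tool_pos: [506.6, 275.4, 251.9]
tcp_rot: [3.141, 0.0, -2.998]
contact_force: [0.7, -0.3, -0.6]
grip_width: 91.1
finger_force: 0.0
```

Run:
```python
from h import *
o=get_obs();print(o['time'],o['tool_pos'],np.degrees(o['tcp_rot']),abs(o['dq']).max())
im,p=snap('wrist','w2.png')
cv2.imwrite('pics/w2c.png',cv2.resize(im[100:250,270:400],None,fx=4,fy=4,interpolation=cv2.INTER_CUBIC)[:,:,::-1])
q=dict(np.load('pics/w1.npz'))
f=lambda u,v:(190+u/3-.33,70+v/3-.33)
for uv,z in(((478,345),120),((500,345),120),((481,445),120),((503,445),120),((430,155),20),((488,155),20),((437,378),20)): print(uv,z,plane(q,f(*uv),z,True).round(1))
```

```text
2.7 [506.6110089  275.38466635 251.86179915] [ 1.79991261e+02  1.28670960e-02 -1.71780191e+02] 0.002010504534057457
(478, 345) 120 [480.  266.1 120. ]
(500, 345) 120 [478.9 273.4 120. ]
(481, 445) 120 [514.3 272.9 120. ]
(503, 445) 120 [513.2 280.4 120. ]
(430, 155) 20 [417.9 244.3  20. ]
(488, 155) 20 [414.  269.1  20. ]
(437, 378) 20 [515.  262.2  20. ]
```

View pics/w2c.png

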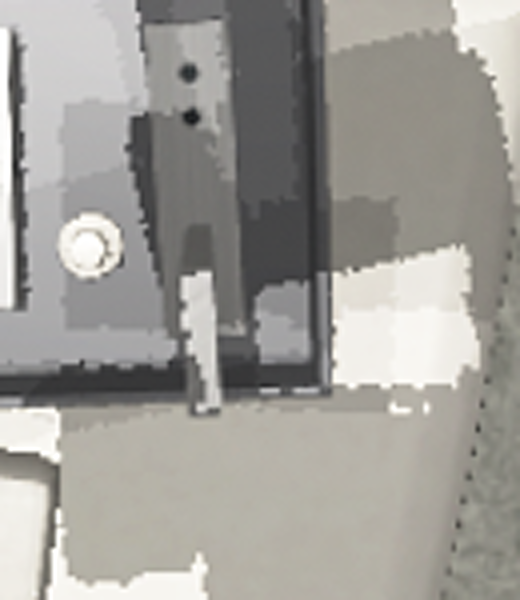

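View 2: the blade top's near edge is at (181–212, 272), its far edge at (192–220, 411), and the foot's toe corners are at (145,25) and (224,20). I'll triangulate these.

Run:
```python
from h import *
q=dict(np.load('pics/w1.npz'));r=dict(np.load('pics/w2.npz'))
f=lambda u,v:(190+u/3-.33,70+v/3-.33)
g=lambda u,v:(270+u/4-.38,100+v/4-.38)
for n,a,b in(('nearL',(478,345),(181,272)),('nearR',(500,345),(212,272)),('farL',(481,445),(192,411)),('farR',(503,445),(220,411)),('toeL',(430,155),(145,25)),('toeR',(488,155),(224,20))):
    X,e=tri([ray(q,f(*a),True),ray(r,g(*b),True)]);z=120 if n[0] in'nf' else 20
    print(n,X.round(1),np.round(e,1),plane(r,g(*b),z if z==20 else 124,True).round(1), plane(q,f(*a),z if z==20 else 124,True).round(1))
```

```text
nearL [479.8 265.7 122.4] [0.2 0.2] [479.9 265.6 124. ] [479.3 265.6 124. ]
nearR [478.7 272.9 123.1] [0.3 0.3] [478.8 272.8 124. ] [478.2 272.8 124. ]
farL [513.5 272.8 121.6] [0.4 0.4] [512.5 272.8 124. ] [513.2 272.3 124. ]
farR [510.8 279.2 128. ] [0.2 0.2] [511.5 279.4 124. ] [512.1 279.8 124. ]
toeL [418.3 244.   25.8] [0.3 0.3] [418.2 243.5  20. ] [417.9 244.3  20. ]
toeR [414.4 267.5  36.4] [0. 0.] [413.2 267.6  20. ] [414.  269.1  20. ]
```

{"fn": "step_arm", "kwargs": {
  "deltas": [-3, -1, -5, 1, 91, -4, -1, -20, 1.2, 91, -4, -1, -27, 1.2, 91, 0, 0, -30, 0, 91, 0, 0, -30, 0, 91, 0, 0, -30, 0, 91, 0, 0, -20, 0, 91, 0, 0, -10, 0, 91, 0, 0, 0, 0, 91, 0, 0, 0, 0, 91]
}}

```text
time: 4.0
tool_pos: [496.1, 272.7, 80.6]
tcp_rot: [3.141, 0.002, -2.938]
contact_force: [0.2, 0.4, 0.1]
grip_width: 91.3
finger_force: 0.0
```

{"fn": "step_arm", "kwargs": {
  "deltas": [0, 0, 0, 0, 40, 0, 0, 0, 0, 20, 0, 0, 0, 0, 12, 0, 0, 0, 0, 5, 0, 0, 0, 0, 3, 0, 0, 0, 0, 3, 0, 0, 0, 0, 3, 0, 0, 0, 0, 3, 0, 0, 0, 0, 3, 0, 0, 0, 0, 3]
}}

```text
time: 5.25
tool_pos: [495.6, 272.5, 79.7]
tcp_rot: [3.141, -0.0, -2.939]
contact_force: [0.1, -0.5, -0.6]
grip_width: 7.8
finger_force: 30.0
```

{"fn": "step_arm", "kwargs": {
  "deltas": [0, 0, 6, 0, 3, 0, 0, 12, 0, 3, 0, 0, 20, 0, 3, 0, 0, 25, 0, 3, 0, 0, 25, 0, 3, 0, 0, 22, 0, 3, 0, -10, 15, 0, 3, 2, -20, 5, -1, 3, 2, -30, 0, -2, 3, 2, -35, 0, -2, 3]
}}

```text
time: 6.5
tool_pos: [501.1, 175.4, 209.1]
tcp_rot: [-3.141, -0.001, -3.028]
contact_force: [-0.1, -0.5, -3.4]
grip_width: 7.6
finger_force: 30.0
```

{"fn": "step_arm", "kwargs": {
  "deltas": [2, -35, 0, -2, 3, 2, -35, 0, -2, 3, 2, -35, 0, -2, 3, 2, -35, 0, -2, 3, 2, -30, 0, -2, 3, 2, -25, 0, -1, 3, 2, -15, 0, 0, 3, 2, -6, 0, 0, 3, 0, 0, 0, 0, 3, 0, 0, 0, 0, 3]
}}

```text
time: 7.75
tool_pos: [517.4, -37.8, 209.7]
tcp_rot: [3.141, -0.0, 3.066]
contact_force: [-0.6, -0.5, -2.9]
grip_width: 7.8
finger_force: 30.0
```

Run:
```python
from h import *
o=get_obs();print(o['time'],o['tool_pos'],np.degrees(o['tcp_rot']),abs(o['dq']).max(),o['contact_force'],o['grip_width'])
im,p=snap('wrist','w3.png')
cv2.imwrite('pics/w3c.png',cv2.resize(im[50:250,250:500],None,fx=3,fy=3,interpolation=cv2.INTER_CUBIC)[:,:,::-1])
for X in([534,-130,88],[506,-130,13],[390,-140,13]):print(proj(p,X,True))
```

```text
7.75 [517.42274607 -37.76677233 209.65773482] [ 1.79975537e+02 -1.98627782e-02  1.75685198e+02] 0.00439901189547814 [-0.57905211 -0.50230598 -2.90682644] 7.791402074858873
[228.46339129 221.86004841]
[243.00421779 180.22742382]
[225.42501473  84.06251926]
```

Run:
```python
from h import *
im=np.load('pics/w3.npz')['im']
cv2.imwrite('pics/w3d.png',cv2.resize(im[65:265,120:380],None,fx=3,fy=3,interpolation=cv2.INTER_CUBIC)[:,:,::-1])
```

```text
(no output)
```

View pics/w3d.png

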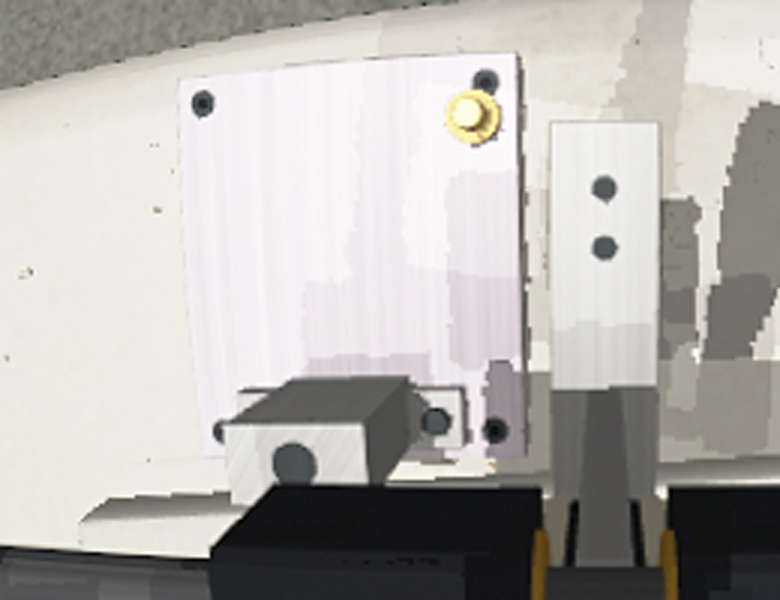

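View 3 (crop): plate corners are at (178,80), (518,55), (525,455) and (205,455). The post's front base edge runs (290–410, 378), its front top edge (228–365, 422). The held square's toe corners are at (550,122) and (660,122). I'll take a second view from a place shifted in y.

{"fn": "step_arm", "kwargs": {
  "deltas": [0, -6, 0, 0, 3, 0, -12, 0, 0, 3, 0, -14, 0, 0, 3, 0, -8, 0, 0, 3, 0, 0, 0, 0, 3, 0, 0, 0, 0, 3, 0, 0, 0, 0, 3, 0, 0, 0, 0, 3, 0, 0, 0, 0, 3, 0, 0, 0, 0, 3]
}}

```text
time: 9.05
tool_pos: [517.6, -78.4, 209.8]
tcp_rot: [3.142, 0.0, 3.066]
contact_force: [0.6, 0.1, -4.1]
grip_width: 7.9
finger_force: 30.0
```

Run:
```python
from h import *
o=get_obs();print(o['time'],o['tool_pos'],np.degrees(o['tcp_rot']),abs(o['dq']).max(),o['contact_force'],o['grip_width'])
im,p=snap('wrist','w4.png')
cv2.imwrite('pics/w4d.png',cv2.resize(im[65:265,150:410],None,fx=3,fy=3,interpolation=cv2.INTER_CUBIC)[:,:,::-1])
q=dict(np.load('pics/w3.npz'))
f=lambda u,v:(120+u/3-.33,65+v/3-.33)
for uv,z in(((178,80),13),((518,55),13),((525,455),13),((205,455),13),((410,378),13),((290,378),13),((228,423),88),((365,422),88),((550,122),150),((660,122),150)):print(uv,z,plane(q,f(*uv),z,True).round(1))
```

```text
9.05 [517.58282087 -78.39304729 209.76164083] [1.79995543e+02 3.07713121e-03 1.75643461e+02] 0.0017999558292718255 [ 0.57866824  0.06959537 -4.07164568] 7.919854625147458
(178, 80) 13 [ 388.7 -200.8   13. ]
(518, 55) 13 [398.7 -61.6  13. ]
(525, 455) 13 [554.8 -72.5  13. ]
(205, 455) 13 [ 545.5 -210.2   13. ]
(410, 378) 13 [ 519.9 -115.2   13. ]
(290, 378) 13 [ 515.7 -165.6   13. ]
(228, 423) 88 [ 515.2 -162.1   88. ]
(365, 422) 88 [ 518.4 -114.4   88. ]
(550, 122) 150 [435.6 -44.5 150. ]
(660, 122) 150 [437.5 -19.1 150. ]
```

View pics/w4d.png

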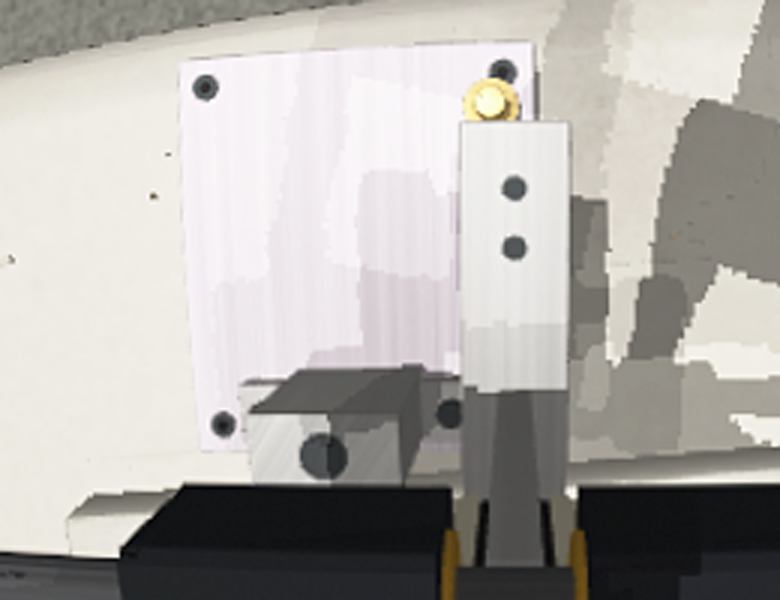

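View 4 (crop): plate corners are at (180,62), (533,42) and (203,450). The post's front top edge runs (249,413)–(407,411), its base (305,370)–(418,366), and the square's toe corners are at (460,122) and (570,122). Now I'll triangulate and work out the moves.

Run:
```python
from h import *
q=dict(np.load('pics/w3.npz'));r=dict(np.load('pics/w4.npz'))
f=lambda u,v:(120+u/3-.33,65+v/3-.33)
g=lambda u,v:(150+u/3-.33,65+v/3-.33)
S={}
for n,a,b,z in(('p1',(178,80),(180,62),13),('p2',(518,55),(533,42),13),('p3',(205,455),(203,450),13),('topL',(228,423),(249,413),88),('topR',(365,422),(407,411),88),('baseR',(410,378),(418,366),13)):
    X,e=tri([ray(q,f(*a),True),ray(r,g(*b),True)]);A=plane(q,f(*a),z,True);B=plane(r,g(*b),z,True);S[n]=(A+B)/2
    print(n,X.round(1),np.round(e,1),A.round(1),B.round(1))
for a in((460,122),(570,122)):print('toe',plane(r,g(*a),150,True).round(1))
yaw=np.radians(-4.0);ex=np.array([np.cos(yaw),np.sin(yaw)]);ey=np.array([-ex[1],ex[0]])
print('angles',np.degrees([np.arctan2(-(S['p2']-S['p1'])[0],(S['p2']-S['p1'])[1]),np.arctan2((S['p3']-S['p1'])[1],(S['p3']-S['p1'])[0]),np.arctan2(-(S['topR']-S['topL'])[0],(S['topR']-S['topL'])[1])]))
c=(S['p2']+S['p3'])[:2]/2; print('centre',c,'corner from plate',c+45*ex)
print('corner from post',(S['topL']+S['topR'])[:2]/2, 'baseR->',S['baseR'][:2]-25*ey)
```

```text
p1 [ 389.3 -199.    16.8] [0.1 0.1] [ 388.7 -200.8   13. ] [ 388.5 -200.4   13. ]
p2 [397.  -62.2   6.5] [0.8 0.8] [398.7 -61.6  13. ] [397.2 -62.4  13. ]
p3 [ 544.8 -208.5   16.6] [0.3 0.3] [ 545.5 -210.2   13. ] [ 546.1 -209.9   13. ]
topL [ 517.2 -166.3   78.9] [0.1 0.1] [ 515.2 -162.1   88. ] [ 515.  -163.4   88. ]
topR [ 515.  -110.3  102.2] [0.1 0.1] [ 518.4 -114.4   88. ] [ 518.3 -112.2   88. ]
baseR [ 521.2 -117.6    2.6] [0.7 0.7] [ 519.9 -115.2   13. ] [ 518.5 -116.4   13. ]
toe [435.8 -85.  150. ]
toe [437.7 -59.7 150. ]
angles [-3.87543516 -3.44122225 -3.73309175]
centre [ 471.88938333 -136.03782496] corner from plate [ 516.77976559 -139.17686628]
corner from post [ 516.72739454 -138.03614237] baseR-> [ 517.45274265 -140.75464483]
```

{"fn": "step_arm", "kwargs": {
  "deltas": [-6, -8, 0, 0.2, 3, -10, -18, 0, 0.3, 3, -10, -18, 0, 0, 3, -5, -11, 0, 0, 3, 0, -3, 0, 0, 3, 0, 0, -10, 0, 3, 0, 0, -22, 0, 3, 0, 0, -24, 0, 3, 0, 0, -14, 0, 3, 0, 0, 0, 0, 3]
}}

```text
time: 10.35
tool_pos: [486.1, -135.9, 138.7]
tcp_rot: [3.141, -0.002, 3.075]
contact_force: [0.4, 0.2, -2.9]
grip_width: 8.0
finger_force: 30.0
```

{"fn": "step_arm", "kwargs": {
  "deltas": [0, 0, -6, 0, 3, 0, 0, -12, 0, 3, 0, 0, -12, 0, 3, 0, 0, -9, 0, 3, 0, 0, -5, 0, 3, 0, 0, -2, 0, 3, 0, 0, 0, 0, 3, 0, 0, 0, 0, 3, 0, 0, 0, 0, 3, 0, 0, 0, 0, 3]
}}

```text
time: 11.6
tool_pos: [486.6, -136.5, 93.9]
tcp_rot: [-3.142, 0.0, 3.074]
contact_force: [-0.4, 0.7, -4.0]
grip_width: 8.1
finger_force: 30.0
```

Run:
```python
from h import *
o=get_obs();print(o['time'],o['tool_pos'],np.degrees(o['tcp_rot']),o['contact_force'],o['moment'],o['grip_width'])
im,p=snap('wrist','w5.png')
s,ps=snap('side','s5.png')
a=cv2.resize(im[65:265,220:420],None,fx=2.5,fy=2.5,interpolation=cv2.INTER_CUBIC)
b=cv2.resize(s[150:350,285:405],None,fx=2.5,fy=2.5,interpolation=cv2.INTER_CUBIC)
cv2.imwrite('pics/c5.png',np.hstack([a,b])[:,:,::-1])
```

```text
11.6 [ 486.64899122 -136.53990607   93.90662941] [-1.79999453e+02  1.93853006e-02  1.76131441e+02] [-0.43792369  0.67396085 -3.99414368] [ 0.03775976 -0.07749448  0.02820258] 8.050461131450575
```

View pics/c5.png

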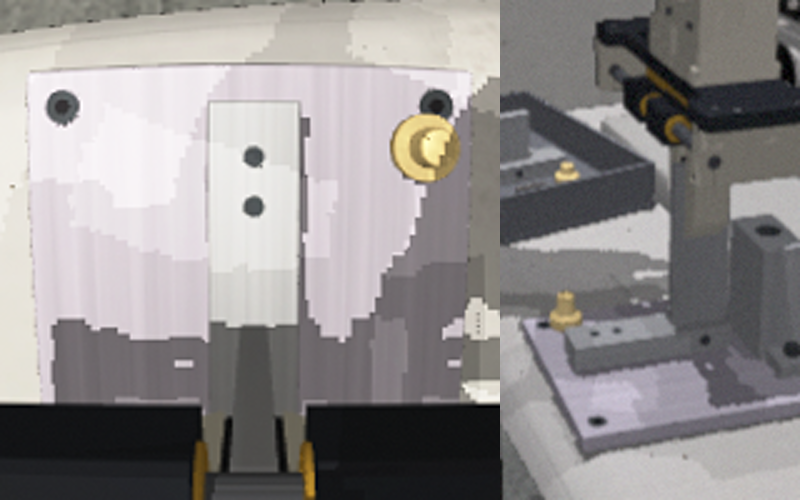

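The square stands just above the plate, in front of the post and level. In the crop, its toe corners are at (208,100) and (300,100), and the plate's front corners at (30,70) and (470,68). I'll check the centring while lowering gently.

{"fn": "step_arm", "kwargs": {
  "deltas": [0, 0, -1, 0, 3, 0, 0, -1, 0, 3, 0, 0, -1, 0, 3, 0, 0, -0.7, 0, 3, 0, 0, -0.5, 0, 3, 0, 0, -0.4, 0, 3, 0, 0, 0, 0, 3, 0, 0, 0, 0, 3, 0, 0, 0, 0, 3, 0, 0, 0, 0, 3]
}}

```text
time: 12.95
tool_pos: [486.6, -136.5, 89.2]
tcp_rot: [3.142, 0.0, 3.074]
contact_force: [-0.3, -0.6, -2.7]
grip_width: 7.9
finger_force: 30.0
```

Run:
```python
from h import *
r=dict(np.load('pics/w5.npz'));g=lambda u,v:(220+u/2.5-.3,65+v/2.5-.3)
P=lambda u,v,z:plane(r,g(u,v),z,True)[:2]
a,b=P(30,70,13),P(470,68,13); c,d=P(208,100,34),P(300,100,34)
print(a,b,(a+b)/2,c,d,(c+d)/2)
n=(b-a)/np.linalg.norm(b-a); print('yaw',np.degrees(np.arctan2(-n[0],n[1])),'sq yaw',np.degrees(np.arctan2(-(d-c)[0],(d-c)[1])),'y off of toe',((c+d)/2-(a+b)/2)@n)
o=get_obs();print(o['time'],o['tool_pos'],np.degrees(o['tcp_rot']),o['contact_force'],o['moment'],o['grip_width'])
```

```text
[ 387.50074045 -200.06293881] [396.27633642 -63.02112172] [ 391.88853844 -131.54203026] [ 404.43958048 -143.91601391] [ 406.16019519 -118.42081986] [ 405.29988784 -131.16841688]
yaw -3.6639840465395723 sq yaw -3.860911920192854 y off of toe 1.2299021096643936
12.95 [ 486.58494178 -136.4967863    89.17332079] [1.79995760e+02 3.52957151e-03 1.76134706e+02] [-0.2501411  -0.55699878 -2.74611326] [ 0.13248587 -0.03368988 -0.01958248] 7.896355176017316
```

{"fn": "step_arm", "kwargs": {
  "deltas": [1.5, -0.2, 0, 0, 3, 2, -0.3, 0, 0, 3, 2, -0.3, 0, 0, 3, 2, -0.3, 0, 0, 3, 1.5, -0.2, 0, 0.1, 3, 1, -0.1, 0, 0, 3, 0.5, 0, 0, 0, 3, 0.5, 0, 0, 0, 3, 0, 0, 0, 0, 3, 0, 0, 0, 0, 3]
}}

```text
time: 14.2
tool_pos: [497.5, -137.9, 89.2]
tcp_rot: [3.142, -0.0, 3.076]
contact_force: [0.4, -0.6, -3.8]
grip_width: 7.6
finger_force: 30.0
```

{"fn": "step_arm", "kwargs": {
  "deltas": [0, 0, -0.3, 0, 3, 0, 0, 0, 0, 3, 0, 0, -0.3, 0, 3, 0, 0, 0, 0, 3, 0, 0, -0.3, 0, 3, 0, 0, 0, 0, 3, 0, 0, 0, 0, 3, 0, 0, 0, 0, 3, 0, 0, 0, 0, 3, 0, 0, 0, 0, 3]
}}

```text
time: 15.45
tool_pos: [497.6, -137.9, 88.7]
tcp_rot: [-3.142, 0.0, 3.076]
contact_force: [-2.0, 0.4, 6.5]
grip_width: 7.7
finger_force: 30.0
```

{"fn": "step_arm", "kwargs": {
  "deltas": [0.3, 0, 0, 0, 3, 0, 0, 0, 0, 3, 0.3, 0, 0, 0, 3, 0, 0, 0, 0, 3, 0.3, 0, 0, 0, 3, 0, 0, 0, 0, 3, 0, 0, 0, 0, 3, 0, 0, 0, 0, 3, 0, 0, 0, 0, 3, 0, 0, 0, 0, 3]
}}

```text
time: 16.7
tool_pos: [497.8, -137.9, 88.7]
tcp_rot: [-3.142, -0.001, 3.076]
contact_force: [-4.7, 0.2, 8.3]
grip_width: 8.0
finger_force: 30.0
```

Run:
```python
from h import *
o=get_obs();print(o['time'],o['tool_pos'],np.degrees(o['tcp_rot']),o['contact_force'],o['moment'],o['grip_width'])
```

```text
16.7 [ 497.83180613 -137.91504183   88.70100066] [-1.79996979e+02 -6.45592179e-02  1.76243687e+02] [-4.6793159   0.24880081  8.261826  ] [ 0.17748677  0.9502951  -0.01889079] 7.961548512867851
```

{"fn": "step_arm", "kwargs": {
  "deltas": [0, 0, 0.4, 0, 3, 0, 0, 0.2, 0, 3, 0, 0, 0, 0, 3, 0, 0, 0, 0, 3, 0.2, 0, 0, 0, 3, 0, 0, 0, 0, 3, 0.2, 0, 0, 0, 3, 0, 0, 0, 0, 3, 0, 0, 0, 0, 3, 0, 0, 0, 0, 3]
}}

```text
time: 17.95
tool_pos: [498.7, -137.9, 88.7]
tcp_rot: [3.141, -0.0, 3.076]
contact_force: [-4.1, -0.9, -2.0]
grip_width: 8.0
finger_force: 30.0
```

Run:
```python
from h import *
o=get_obs();print(o['time'],o['tool_pos'],np.degrees(o['tcp_rot']),o['contact_force'],o['moment'],o['grip_width'])
```

```text
17.95 [ 498.74268959 -137.88900756   88.71060445] [ 1.79991721e+02 -1.65413694e-02  1.76232660e+02] [-4.06498568 -0.93655711 -2.04490057] [-0.09016736  0.43163512 -0.03592288] 8.031260806361393
```

{"fn": "step_arm", "kwargs": {
  "deltas": [0.2, 0, 0, 0, 3, 0, 0, 0, 0, 3, 0.2, 0, 0, 0, 3, 0, 0, 0, 0, 3, 0.2, 0, 0, 0, 3, 0, 0, 0, 0, 3, 0, 0, 0, 0, 3, 0, 0, 0, 0, 3, 0, 0, 0, 0, 3, 0, 0, 0, 0, 3]
}}

```text
time: 19.2
tool_pos: [498.8, -137.9, 88.7]
tcp_rot: [3.141, -0.001, 3.076]
contact_force: [-6.8, -0.7, 1.5]
grip_width: 7.6
finger_force: 30.0
```

Run:
```python
from h import *
o=get_obs();print(o['time'],o['tool_pos'],np.degrees(o['tcp_rot']),o['contact_force'],o['moment'],o['grip_width'])
```

```text
19.2 [ 498.80453992 -137.86199934   88.73767189] [ 1.79989623e+02 -8.38224159e-02  1.76239183e+02] [-6.76065888 -0.67393102  1.47006362] [-0.20669303  0.94724358 -0.04201497] 7.648795950842369
```

{"fn": "step_arm", "kwargs": {
  "deltas": [0, 0, -0.3, 0, 3, 0, 0, -0.3, 0, 3, 0, 0, -0.3, 0, 3, 0, 0, -0.3, 0, 3, 0.2, 0, 0, 0, 3, 0.2, 0, 0, 0, 3, 0.2, 0, 0, 0, 3, 0, 0, 0, 0, 3, 0, 0, 0, 0, 3, 0, 0, 0, 0, 3]
}}

```text
time: 20.45
tool_pos: [498.8, -137.9, 88.7]
tcp_rot: [-3.142, -0.002, 3.076]
contact_force: [-11.6, -0.4, 11.9]
grip_width: 7.6
finger_force: 30.0
```

Run:
```python
from h import *
o=get_obs();print(o['time'],o['tool_pos'],np.degrees(o['tcp_rot']),o['contact_force'],o['moment'],o['grip_width'])
im,p=snap('wrist','w6.png')
s,ps=snap('side','s6.png')
a=cv2.resize(im[65:265,220:420],None,fx=2.5,fy=2.5,interpolation=cv2.INTER_CUBIC)
b=cv2.resize(s[220:310,310:410],None,fx=5.5,fy=5.5,interpolation=cv2.INTER_CUBIC)[:500,:300+0]
b=cv2.resize(s[205:330,325:400],None,fx=4,fy=4,interpolation=cv2.INTER_CUBIC)
cv2.imwrite('pics/c6.png',np.hstack([a,b])[:,:,::-1])
```

```text
20.45 [ 498.83633512 -137.85659285   88.69335356] [-1.79995535e+02 -1.16885778e-01  1.76247376e+02] [-11.58937293  -0.35627404  11.86487688] [ 0.04077125  1.78451709 -0.07012063] 7.620097082706596
```

View pics/c6.png

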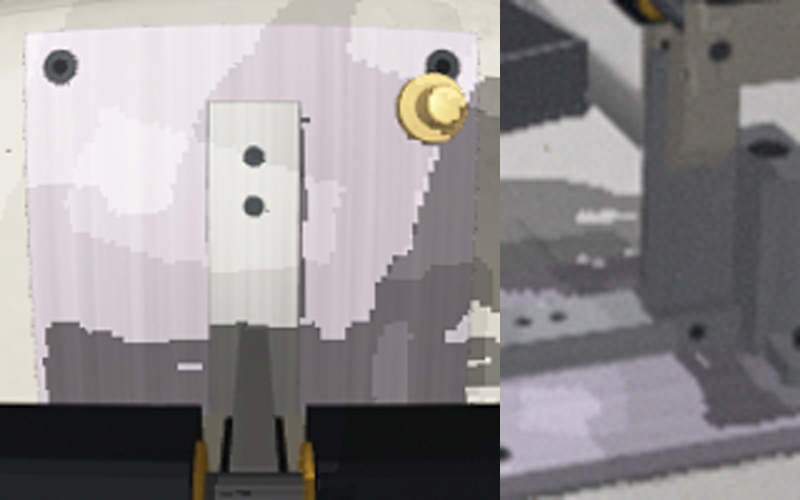

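The wrist view shows the foot centred on the plate, and in the side crop the blade's back meets the post's edge at about column 740. Next I'll press down harder so that the seating is firm and the toe stays flat.

{"fn": "step_arm", "kwargs": {
  "deltas": [0, 0, -0.3, 0, 3, 0, 0, -0.3, 0, 3, 0, 0, -0.3, 0, 3, 0, 0, -0.3, 0, 3, 0, 0, -0.2, 0, 3, 0, 0, -0.2, 0, 3, 0, 0, 0, 0, 3, 0, 0, 0, 0, 3, 0, 0, 0, 0, 3, 0, 0, 0, 0, 3]
}}

```text
time: 21.8
tool_pos: [498.9, -137.9, 88.7]
tcp_rot: [-3.141, -0.001, 3.076]
contact_force: [-15.1, 1.6, 25.6]
grip_width: 7.6
finger_force: 30.0
```

Run:
```python
from h import *
o=get_obs();print(o['time'],o['tool_pos'],np.degrees(o['tcp_rot']),o['contact_force'],o['moment'],o['grip_width'])
```

```text
21.8 [ 498.88179063 -137.88890902   88.65483322] [-1.79972766e+02 -6.87543474e-02  1.76253995e+02] [-15.05306433   1.64558202  25.56478619] [ 0.33286924  2.64002591 -0.06000004] 7.556419792337019
```

{"fn": "step_arm", "kwargs": {
  "deltas": [0, 0, 0, 0, 3, 0, 0, 0, 0, 3, 0, 0, 0, 0, 3, 0, 0, 0, 0, 3, 0, 0, 0, 0, 3, 0, 0, 0, 0, 3, 0, 0, 0, 0, 3, 0, 0, 0, 0, 3, 0, 0, 0, 0, 3, 0, 0, 0, 0, 3]
}}

```text
time: 23.05
tool_pos: [498.9, -137.9, 88.6]
tcp_rot: [-3.141, -0.001, 3.076]
contact_force: [-16.0, 1.4, 25.7]
grip_width: 7.6
finger_force: 30.0
```

Run:
```python
from h import *
o=get_obs();print(o['time'],o['tool_pos'],np.degrees(o['tcp_rot']),o['contact_force'],o['moment'],o['finger_force'])
im,p=snap('wrist','w7.png')
a,b=[np.load(f'pics/w{k}.npz')['im'][:235].astype(int) for k in(6,7)]
print('changed px',(abs(a-b).max(2)>40).sum())
f=o['contact_force']
if f[0]<-8 and f[2]>15: print(close_job())
```

```text
23.05 [ 498.86651281 -137.88243487   88.63767295] [-1.79974705e+02 -7.20101002e-02  1.76253808e+02] [-16.01327192   1.40548715  25.66230962] [ 0.31471146  2.58840055 -0.11132946] 30.004316568374634
changed px 493
the job is handed in; nothing more can be done
None
```

I handed the job in at about 23 s, with the square still gripped at 30 N, held upright in the corner near mid-post, and pressed about 26 N down and 16 N into the post; the other parts were left alone.

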